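Seat the glass tray on a braked kiln shuttle

TASK

Get the kiln shuttle ready: push its kick-down brake lever all the way down so the shuttle is locked, then slide the tray of glass along the deck until it presses firmly but gently against the spring pad of the backstop, and finally flick the brake lever all the way up again to release the shuttle. Leave the tray touching the pad, do not let the shuttle roll from its place, and leave the other things on the bench alone.

Things in the scene. Friction and masses are not known exactly. Their poses are not given: they have to be found in the camera images.
- track: Fixed steel track on the bench: base plate 150 x 460 mm, 6 mm thick, rails up to 20 mm high. Origin at the centre of its underside; x across the rails (away from the robot at yaw 0), y along the rails, z up. All x and y in these texts are the track's; shuttle, tray and lever stay aligned with it (the lever swings on its hinge).
- shuttle_mid (a point): Centre of the deck's top, 45 mm above the bench. The shuttle is a low steel trolley, deck 100 mm in x, 200 mm in y. With the brake off about 1 N rolls it along y, so touch it lightly; locked, it holds against 24 N. The tray stands on its -y half, the backstop on its +y end, the brake lever on its -x side. It must stay within 12 mm of its starting place.
- lever_tip (a point): Centre of the rubber-covered end of the brake lever, 92 mm from the hinge: 30 mm long along the lever, 18 mm wide (along y), 12 mm thick. It can be pressed down from above, or pinched across its 18 mm width and swung; there is free space on both sides and beneath. The rest of the lever is a bar 14 mm wide, 8 mm thick.
- lever_hinge (a point): Hinge of the brake lever, 46 mm above the bench; its axis runs along y. From it the lever points to -x and upwards: 54 degrees above level when fully up, 5 degrees above level when fully down.
- brake_lever (a joint): Lever angle in rad: 0 fully up (brake off), 0.85 fully down on its end stop (locked); it stays where it is left. The first 0.4 rad take about 2 N at the tip, then a sprung foot runs on to the brake strip and the push rises to 12 to 18 N near 0.7 rad, where it goes over centre. Lifting takes as much. Down is above 0.76, up below 0.2.
- tray_rear (a point): Middle of the outside of the tray's -y end wall, 20 mm above the tray's underside. This is the place to push, towards +y. The wall is 86 mm wide in x; its rim is 10 mm above this point; the deck is 20 mm below it and ends at 100 mm to -y of the deck's centre.
- tray: Open aluminium tray of glass pieces, 86 mm in x, 130 mm in y, 30 mm high, walls 3 mm; origin at the centre of its underside, 0.5 mm above the deck. It slides along y only, between 8 mm high lips, and is stiff: about 5 N to move, 3 N more at 30 mm/s. It is home when pressed on the pad with 4 N or more for a moment, so push with 10 to 16 N at the finger in all.
- backstop: Steel plate, 45 to 95 mm above the bench, carrying a white spring pad 26 mm across which faces the tray. Origin under the deck's centre at bench height; plate's inner face 94 mm to +y of it. The pad stands out 10 to 20 mm, set by a screw and not measured: find it by feel. It yields 1 mm per 6 N and cracks above 16 N. Draw back at 20 mm/s or less and the tray stays in touch with it.
- mould_block: Bystander: loose black block with three hollows, 70 x 110 x 30 mm.
- paddle: Bystander: loose spatula.
- pick: Bystander: loose screwdriver-like pick.
- frit_jar: Bystander: loose jar 54 mm across, 75 mm high.
- frit_jar_b: Bystander: loose jar 54 mm across, 75 mm high.
- rod_can: Bystander: loose steel can of glass rods, 70 mm across, 110 mm high, rods to about 210 mm.
- goggle_case: Bystander: loose grey case 70 x 160 x 50 mm.

How it is judged:
By the outcome, as a careful person would: the job done as asked, in the order asked, and still so for the second after the job is handed in, with the robot touching nothing.
It also fails if it takes over 72 s, if anything falls off the work surface, if the arm or the gripper's body presses on something with over 40 N, if the wrist force passes 120 N, or if a joint passes its speed limit or range.

ROBOT

A 6-joint arm with a two-finger parallel gripper is mounted at the origin on the work surface. World frame = base frame: x ahead of the robot, y to its left, z up, the work surface at z = 0. Lengths are in m, angles in rad, forces in N, time in s.
With the tool pointing down it reaches from about 0.375 to 0.925 m from the base axis. Payload 5.7 kg.
Tool frame: the origin (TCP) lies at the very end of the fingers, on their centre line; the grasp point (between the pads) lies ctrl.tcp_to_grasp behind it (ctrl.tcp_to_grasp is the distance from the TCP to the grasp point, in m); z points along the fingers, x is the direction in which the jaws open and shut, and the axes are right-handed (so a half turn about z gives the same grasp; the last joint's range is limited). The gripper opens to 85 mm and grips with 20 to 120 N. Pads are 22 mm wide; open, the fingers measure 114 mm over their backs; the gripper's body (76 mm by 85 mm) begins 54 mm behind the grasp point. The pads swing forward as they close: fully open they stand 13 mm farther back than shut.
Start: joints at [1.152, 0.359, 1.51, -0, 1.272, -0.115], TCP at [0.179, 0.572, 0.205] pointing down, gripper open.
Joint ranges: [-2.97, 2.97], [-1.01, 2.36], [0.21, 2.38], [-0.96, 4.11], [0.2, 2.71], [-2.98, 2.98]. Speed limits (rad/s): [2.39, 2.39, 3.14, 3.14, 3.14, 3.14].

INTERFACE

Orientations are given as a unit quaternion [x, y, z, w].
In Python, from bench import ctrl, read_camera, camera_params gives the robot as it stands.
- The arm moves only by the tool play_rows, never from a script. Its argument "moves" is one flat list of numbers, 7 for each row, row after row: the shift along the tool's x, y, z in mm, then the turn, a rotation vector about the tool's x, y, z in rad, then the opening in per cent of the stroke, from 0 (shut) to 100 (fully open). A call has 1 to 8 rows; each row shifts and turns the pose as measured when the row begins, along the tool's axes as they then stand; what a row does not reach is not made up. A row lasts 1/12 s, in which the tool goes at most 41.7 mm and 7.16 degrees, less where a joint would pass 70% of its speed; a pose out of reach is approached as far as the arm can. A call with a gripper value outside its range is refused whole. The fingers move at their own pace and stop on an object; "force" is the grip in N (left out, the last holds). Time passes only in rows, so rows that do not move let the fingers close. It gives the time, the measured TCP pose, the force and the opening at its end, in the units of the state.
- ctrl.get_obs(): the state, without advancing time (a new reading comes with each control period).
- read_camera(name): name is "scene" or "top" or "wrist"; returns (picture, depth): 400x640x3 uint8, red, green, blue; 400x640 float32, m along the optical axis (not along the pixel's ray), 0 where there is no reading.
- camera_params(name): a dict with "fx", "fy", "cx", "cy" (pixels), "position" and "rotation" of the camera in the world; the wrist camera has in their place "mount" (4x4, takes a point from camera to tool coordinates, whose origin is the TCP and whose axes are the tool frame's). Camera axes: x right, y up, looking along -z (the intrinsics and any distortion apply to the point x, -y, -z); pixel columns grow to the right and rows downward; lengths in m; the calibration is good to about 2 mm. A picture is of the moment at which its call begins: read the wrist's pose just before it. camera_params takes no time and is no camera call.
- ctrl.close_job(): hands the job in, once; it reports no verdict.
The state is a dict: "clock": time; "joint_pos": joint angles; "qd": joint speeds; "tau": joint torques, N m; "ee_pos": TCP position; "ee_rot": TCP orientation; "ft_force": force on the tool from outside, world axes, zero at the start; "moment": the same for the moment, N m; "finger_gap": finger opening in m.
Only numpy, scipy, OpenCV 4.12 (cv2) and the standard library are available. Lean on these libraries where they do the work, as an engineer would, in place of code of your own. Each camera call takes 0.05 s, during which the arm holds its last target. There are 200 camera calls.

## Working session

There is one attempt and no reset: what is moved stays moved. The work goes in short steps, Python scripts to look and compute and a tool call to move; the robot and the scene stay as the last step left them, time stands still between calls to the robot, and variables do not carry over. Pictures are saved under pics/ and viewed, on a budget of 10 in all, crops included, one or two more only if the job needs it, and the job is handed in when it is done.

Besides the shell and the picture viewer there is one more tool, called after "Emit:" by a JSON object that holds its "op" and its "data". play_rows: Moves the arm, as the interface text tells. Its arguments: {"type":"object","properties":{"moves":{"type":"array"},"force":{"type":"number"}},"required":["moves"]}

```bash
ls; mkdir -p pics; cat > h.py <<'E'
import numpy as np, cv2
from bench import ctrl, read_camera, camera_params
from scipy.spatial.transform import Rotation as R
def cam(n):
    o=ctrl.get_obs(); p=camera_params(n)
    im,d=read_camera(n); 
    if 'mount' in p:
        T=np.eye(4);T[:3,:3]=R.from_quat(o['ee_rot']).as_matrix();T[:3,3]=o['ee_pos']
        M=T@np.array(p['mount']);p['position']=M[:3,3];p['rotation']=M[:3,:3]
    p['rotation']=np.array(p['rotation']);p['position']=np.array(p['position'])
    return im,d,p
def cloud(d,p):
    v,u=np.mgrid[:400,:640]
    c=np.stack([(u-p['cx'])/p['fx']*d,-(v-p['cy'])/p['fy']*d,-d],-1)
    return c@p['rotation'].T+p['position']
def save(n,im): cv2.imwrite('pics/'+n+'.png',im[:,:,::-1])
E
python3 - <<'E'
from h import *
print(ctrl.get_obs(), ctrl.tcp_to_grasp)
for n in('top','scene'):
    im,d,p=cam(n);save(n,im);np.savez(n,im=im,d=d,pos=p['position'],rot=p['rotation'])
    print(n,p)
E
```

```text
pics
{'clock': 0.0, 'joint_pos': array([ 1.15188914e+00,  3.59499007e-01,  1.51143902e+00,  1.65937707e-05,
        1.27248484e+00, -1.15057330e-01]), 'qd': array([-0.00078536,  0.00054437,  0.00079164,  0.00162414,  0.00056009,
       -0.0001972 ]), 'tau': array([ 2.41152069e-03, -5.27634752e+01, -2.78626245e+01,  6.12985605e-05,
        1.34788084e-02,  1.67189432e-05]), 'ee_pos': array([0.17919792, 0.57185652, 0.20425469]), 'ee_rot': array([ 8.05977511e-01,  5.91945448e-01, -7.98792370e-04,  4.46551839e-04]), 'ft_force': array([-0.3017707 ,  0.15296363,  0.30443699]), 'moment': array([ 0.00679578,  0.03815171, -0.02173587]), 'finger_gap': 0.08534584571163716} 0.0187
top {'fx': 399.8051223300132, 'fy': 399.8051223300132, 'cx': 316.019649150986, 'cy': 198.23703996395338, 'position': array([0.39325774, 0.00613516, 1.14955341]), 'rotation': array([ 0.05638151, -0.05146692, -0.69888843,  0.71114503])}
scene {'fx': 504.4093935889482, 'fy': 504.4093935889482, 'cx': 310.62440158204765, 'cy': 196.6070447442155, 'position': array([1.09757448, 0.49711034, 1.30103327]), 'rotation': array([0.10987269, 0.2483065 , 0.8720945 , 0.40709096])}
```

```bash
sed -i "s/p\['rotation'\]=np.array(p\['rotation'\]);/p['rotation']=np.array(p['rotation']);p['rotation']=R.from_quat(p['rotation']).as_matrix() if p['rotation'].ndim==1 else p['rotation'];/" h.py; python3 -c "import h"
```

```text
(no output)
```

View pics/top.png

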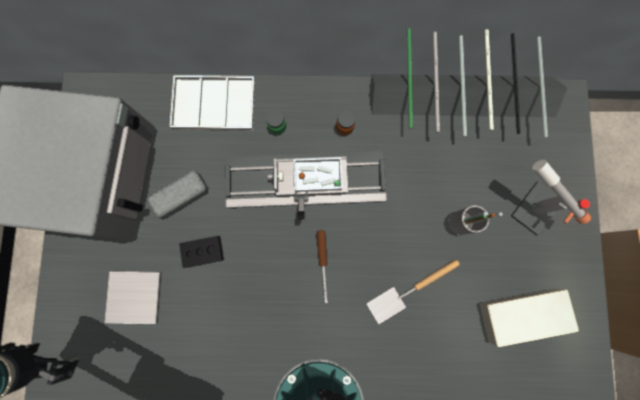

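View pics/scene.png

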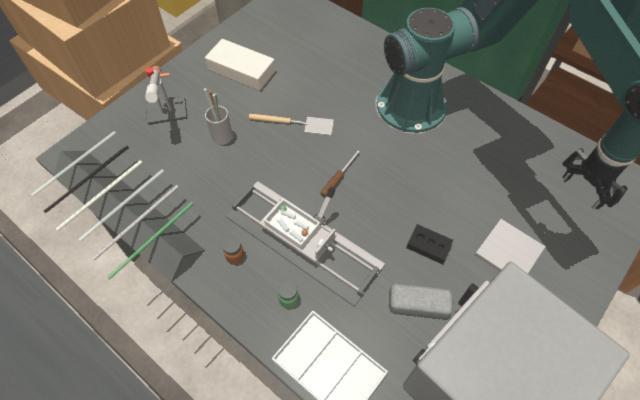

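Top view: track runs from (226,180) to (385,175); tray at (320,175), backstop with pad near (285,177), lever tip near (301,205), pick close at (322,235). Measuring with the depth cloud.

```bash
python3 - <<'E'
from h import *
for n in('top','scene'):
    z=np.load(n+'.npz');p=camera_params(n);p['rotation']=R.from_quat(z['rot']).as_matrix();p['position']=z['pos']
    P=cloud(z['d'],p);im=z['im'].astype(int);ok=z['d']>0
    if n=='top':
        c=P[178,290];print('centre',P[175,320],P[178,285],P[205,301],P[197,240],P[197,380],P[180,400])
        roi=np.zeros((400,640),bool);roi[140:225,215:400]=1
    else: roi=ok
    m=ok&roi&(P[...,0]>.3)&(P[...,0]<.62)&(abs(P[...,1]-.02)<.3)
    def pr(t,mm):
        q=P[mm]; print(n,t,len(q), q.min(0).round(4),q.max(0).round(4),q.mean(0).round(4))
        if len(q)>5:
            r=cv2.minAreaRect((q[:,:2]*1000).astype(np.float32));print(r)
    for lo,hi in((.012,.026),(.04,.05),(.065,.08),(.082,.097),(.1,.14)): pr((lo,hi),m&(P[...,2]>lo)&(P[...,2]<hi))
    # lever candidates
    q=P[m&(P[...,2]>.05)&(P[...,0]<.44)];print(len(q)); print(q[np.argsort(q[:,0])][::max(1,len(q)//25)].round(3))
E
```

```text
centre [0.62828025 0.00531811 0.05130509] [0.61934405 0.10379628 0.04507587] [0.53779635 0.05501726 0.08588504] [0.56859868 0.23549727 0.00881479] [ 0.57490408 -0.16835625  0.01221045] [ 6.28113706e-01 -2.28922245e-01  4.86403575e-04]
top (0.012, 0.026) 883 [ 0.5405 -0.1856  0.012 ] [0.6187 0.2713 0.0258] [0.5689 0.0538 0.0153]
((585.332275390625, 43.46044921875), (76.69303131103516, 457.6131591796875), 1.6361440420150757)
top (0.04, 0.05) 538 [ 0.5543 -0.0712  0.0401] [0.62   0.1251 0.05  ] [0.5966 0.0458 0.0463]
((587.0599975585938, 26.94708251953125), (65.47274780273438, 196.37216186523438), 0.10571306943893433)
top (0.065, 0.08) 213 [ 0.5414 -0.0552  0.065 ] [0.6198 0.1461 0.08  ] [0.593  0.0293 0.0721]
((580.3733520507812, 45.61207962036133), (201.4517059326172, 77.92484283447266), 89.68876647949219)
top (0.082, 0.097) 57 [0.5287 0.0464 0.082 ] [0.6196 0.1268 0.0969] [0.5763 0.1    0.0913]
((566.7158203125, 94.17933654785156), (121.08087921142578, 28.39786720275879), 43.97883224487305)
top (0.1, 0.14) 77 [0.4955 0.0445 0.1006] [0.6074 0.1229 0.1365] [0.511  0.0533 0.1227]
((554.
[... 374 characters left out ...]
959 0.0507 0.0464]
((588.271728515625, 28.396575927734375), (202.2121124267578, 63.128936767578125), 89.90472412109375)
scene (0.065, 0.08) 262 [ 0.5351 -0.0561  0.0651] [0.6198 0.1492 0.08  ] [0.5902 0.03   0.0722]
((577.3637084960938, 46.58479309082031), (205.35089111328125, 84.56517028808594), 89.93254089355469)
scene (0.082, 0.097) 68 [0.5266 0.0471 0.0821] [0.6189 0.1306 0.0967] [0.5734 0.0977 0.0898]
((567.8768310546875, 95.20652770996094), (121.6940689086914, 29.343767166137695), 43.803497314453125)
scene (0.1, 0.14) 98 [0.4937 0.0437 0.1004] [0.6141 0.1272 0.1377] [0.514  0.0572 0.1197]
((554.6201171875, 88.30810546875), (140.906982421875, 29.324844360351562), 37.74811553955078)
0
[]
```

```bash
python3 - <<'E'
from h import *
for n in('top','scene'):
    z=np.load(n+'.npz');p=camera_params(n);p['rotation']=R.from_quat(z['rot']).as_matrix();p['position']=z['pos']
    P=cloud(z['d'],p);im=z['im'].astype(int);ok=z['d']>0
    m=ok&(P[...,0]>.48)&(P[...,0]<.72)&(P[...,1]>-.21)&(P[...,1]<.3)
    def pr(t,mm):
        q=P[mm]; print(n,t,len(q), q.mean(0).round(4), q[:,2].min().round(4),q[:,2].max().round(4))
        r=cv2.minAreaRect((q[:,:2]*1000).astype(np.float32));print('   ',r)
    X,Y,Z=P[...,0],P[...,1],P[...,2]
    mm=(m&(Z>.003)&(Z<.03)&(X>.5)).astype(np.uint8)
    k,l,s,c=cv2.connectedComponentsWithStats(mm)
    print([tuple(a) for a in s[1:] if a[4]>50])
    pr('track',m&(Z>.003)&(Z<.03)&(X>.53))
    pr('shuttle',m&(Z>.038)&(Z<.1)&(X>.558))
    pr('rim',m&(Z>.0715)&(Z<.08)&(X>.558)&(Y<.075))
    pr('stop',m&(Z>.085)&(Z<.1)&(X>.57)&(Y>.08))
    lv=m&(Z>.06)&(X<.555)
    pr('lever',lv)
    q=P[lv];o=np.argsort(q[:,2]);print(q[o][::12].round(4).tolist())
    t=lv&(Z>.095);print('above .095',P[t].mean(0),P[t][:,1].min(),P[t][:,1].max())
E
```

```text
[(np.int32(224), np.int32(149), np.int32(167), np.int32(62), np.int32(4979))]
top track 5367 [0.6196 0.0552 0.0091] 0.003 0.03
    ((625.0645141601562, 45.61859130859375), (508.7010498046875, 189.8877410888672), 89.93473052978516)
top shuttle 2680 [0.6229 0.0321 0.0554] 0.0381 0.0999
    ((620.1619262695312, -13.4818115234375), (117.50767517089844, 320.41046142578125), 3.1328608989715576)
top rim 197 [0.628  0.009  0.0755] 0.0716 0.08
    ((627.1267700195312, 10.57101821899414), (86.86993408203125, 129.4799041748047), 3.0822243690490723)
top stop 73 [0.6172 0.1248 0.0948] 0.0863 0.0999
    ((620.017822265625, 125.2579116821289), (83.28264617919922, 5.949316501617432), 3.8712100982666016)
top lever 119 [0.5209 0.0527 0.1081] 0.0652 0.1365
    ((524.760986328125, 53.72612762451172), (59.21481704711914, 15.805505752563477), 3.75105881690979)
[[0.5518, 0.0507, 0.0652], [0.5446, 0.0502, 0.0764], [0.538, 0.0497, 0.0849], [0.5342, 0.0519, 0.0933], [0.5223, 0.046, 0.103], [0.5182, 0.0533, 0.1143], [0.5145, 0.0555, 0.1222], [0.4983, 0.0548, 0.1286], [0.5032, 0.0548, 0.1309], [0.4979, 0.0469, 
[... 749 characters left out ...]
922), (83.90660858154297, 7.821944713592529), 2.040414571762085)
scene lever 176 [0.5241 0.0556 0.1021] 0.0613 0.1377
    ((525.6661987304688, 56.442222595214844), (63.00059127807617, 20.452924728393555), 9.76895809173584)
[[0.5495, 0.0528, 0.0613], [0.5512, 0.0505, 0.0666], [0.5455, 0.0531, 0.0732], [0.5351, 0.0553, 0.0787], [0.5371, 0.0532, 0.0845], [0.5358, 0.0593, 0.0895], [0.5202, 0.0608, 0.0981], [0.5273, 0.0557, 0.1017], [0.5192, 0.0597, 0.1064], [0.5187, 0.0521, 0.1138], [0.5161, 0.0498, 0.1187], [0.5016, 0.0627, 0.1243], [0.5103, 0.0485, 0.1258], [0.4955, 0.0611, 0.1309], [0.5015, 0.0482, 0.1353]]
above .095 [0.51327834 0.05513807 0.1176009 ] 0.043654607903369225 0.06297933593314248
```

Emit:
{"op": "play_rows", "data": {"moves": [-24,31,0,0,0,0,0,-24,31,0,0,0,0,0,-24,31,0,0,0,0,0,-24,31,0,0,0,0,0,-24,31,0,0,0,0,0,-24,31,0,0,0,0,0,-24,31,0,0,0,0,0,-24,31,0,0,0,0,0], "force": 40}}

```text
clock: 0.77
ee_pos: [0.3595, 0.3109, 0.2006]
ee_rot: [0.802, 0.597, -0.002, -0.001]
ft_force: [1.4, 0.1, 0.1]
finger_gap: 0.0001
```

```bash
cat >> h.py <<'E'
PSI=np.radians(3.3)
AX=np.array([np.cos(PSI),np.sin(PSI),0]);AY=np.array([-np.sin(PSI),np.cos(PSI),0])
def go(target,yaw=np.pi/2+PSI):
    "mm shift in the tool frame and turn about tool z for tool-down pose"
    o=ctrl.get_obs();Q=R.from_quat(o['ee_rot'])
    w=R.from_matrix(np.array([[np.cos(yaw),np.sin(yaw),0],[np.sin(yaw),-np.cos(yaw),0],[0,0,-1]]).T) if 0 else R.from_euler('z',yaw)*R.from_euler('x',np.pi)
    print('clk',o['clock'],'pos',o['ee_pos'].round(4),'f',o['ft_force'].round(2),'gap',round(o['finger_gap'],4))
    print('shift mm',(Q.inv().apply(np.array(target)-o['ee_pos'])*1000).round(1),'turn',(Q.inv()*w).as_rotvec().round(4))
E
python3 -c "
from h import *
go([.53,.055,.205])"
```

```text
clk 0.7667 pos [0.3595 0.3109 0.2006] f [1.35 0.06 0.08] gap 0.0001
shift mm [-196.2  236.7   -5. ] turn [-0.0044  0.0009 -0.3483]
```

Emit:
{"op": "play_rows", "data": {"moves": [-25,30,0,0,0,0,0,-25,30,0,0,0,0,0,-25,30,-1,0,0,0,0,-25,30,-1,0,0,0,0,-25,30,-1,0,0,0,0,-25,30,0,0,0,0,0,-25,30,0,0,0,0,0,-20,26,0,0,0,0,0]}}

```text
clock: 1.43
ee_pos: [0.5337, 0.0404, 0.2016]
ee_rot: [0.802, 0.597, -0.003, -0.002]
ft_force: [0.6, 0.6, -0.6]
finger_gap: -0.0
```

Emit:
{"op": "play_rows", "data": {"moves": [0,0,0,0,0,-0.12,0,0,0,0,0,0,-0.12,0,0,0,0,0,0,-0.1,0,0,0,0,0,0,0,0,0,0,0,0,0,0,0]}}

```text
clock: 1.85
ee_pos: [0.5384, 0.031, 0.1996]
ee_rot: [0.689, 0.724, -0.004, -0.001]
ft_force: [0.2, -0.3, 0.2]
finger_gap: -0.0001
```

```bash
python3 - <<'E'
from h import *
go([.54,.055,.205])
im,d,p=cam('wrist');save('w1',im)
np.savez('w1',im=im,d=d,pos=p['position'],rot=p['rotation'],k=[p['fx'],p['cx'],p['cy']])
P=cloud(d,p);X,Y,Z=np.moveaxis(P,-1,0);ok=d>0
lv=ok&(X<.558)&(X>.47)&(Z>.058)&(Z<.16)&(Y>.02)&(Y<.09)
q=P[lv];print(len(q))
for lo in np.arange(.06,.15,.01):
    s=q[(q[:,2]>lo)&(q[:,2]<lo+.01)]
    if len(s):print(lo.round(3),len(s),s.mean(0).round(4),s.min(0).round(4),s.max(0).round(4))
for t,mm in(('rim',(Z>.0715)&(Z<.079)&(X>.565)&(Y<.078)),('stop',(Z>.088)&(Z<.1)&(X>.565)&(Y>.08))):
    q=P[ok&mm];print(t,len(q));
    if len(q)>5:print(q.mean(0),cv2.minAreaRect((q[:,:2]*1000).astype(np.float32)))
E
```

```text
clk 1.85 pos [0.5384 0.031  0.1996] f [ 0.21 -0.28  0.17] gap -0.0001
shift mm [23.9  2.8 -5.5] turn [-0.0072  0.0028 -0.0078]
841
0.06 53 [0.5508 0.0551 0.0655] [0.5422 0.0486 0.0603] [0.5557 0.063  0.07  ]
0.07 56 [0.544  0.0555 0.0752] [0.5395 0.049  0.0702] [0.5484 0.0629 0.0799]
0.08 66 [0.5361 0.0544 0.0852] [0.5295 0.0479 0.0801] [0.5401 0.0617 0.0898]
0.09 69 [0.529  0.0543 0.0952] [0.5243 0.0478 0.09  ] [0.5334 0.0614 0.0998]
0.1 61 [0.5224 0.0541 0.1039] [0.5199 0.0474 0.1001] [0.5258 0.0611 0.1082]
0.11 94 [0.5148 0.0531 0.1164] [0.5051 0.0445 0.1119] [0.5185 0.0628 0.12  ]
0.12 200 [0.5043 0.053  0.1264] [0.4939 0.0443 0.1201] [0.5132 0.0625 0.13  ]
0.13 218 [0.5005 0.053  0.1321] [0.495  0.0444 0.13  ] [0.5059 0.0621 0.1349]
rim 1505
[ 0.6982092  -0.14969265  0.07449664] ((712.4248657226562, -163.642333984375), (117.41204071044922, 545.4235229492188), 28.2575740814209)
stop 395
[0.6070036  0.12559483 0.0935409 ] ((609.3958129882812, 126.43770599365234), (64.62419128417969, 6.744796276092529), 3.1856582164764404)
```

View pics/w1.png

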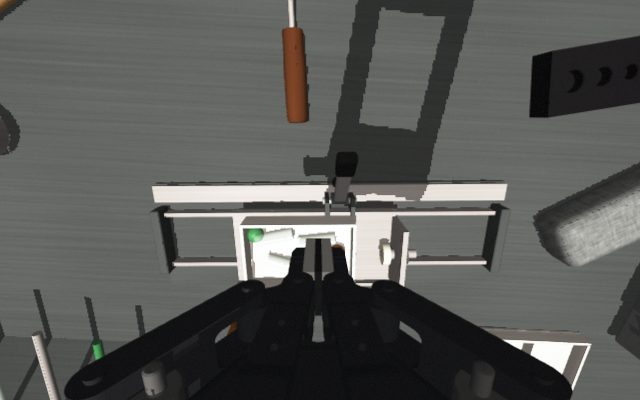

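Wrist view: lever tip at (346,163), pad at (388,253), pick handle end at (297,120), tray and backstop as expected. Lever fit: hinge ≈ (0.560, 0.0565, 0.046), tip ≈ (0.506, 0.053, 0.120), slope 53.5° – all consistent.

Emit:
{"op": "play_rows", "data": {"moves": [8,3,18,-0.007,0.003,-0.008,0,8,3,18,0,0,0,0,6,2,18,0,0,0,0,0,0,14,0,0,0,0,0,0,4,0,0,0,0,0,0,0,0,0,0,0]}}

```text
clock: 2.4
ee_pos: [0.5454, 0.0563, 0.1263]
ee_rot: [0.691, 0.723, 0.001, 0.001]
ft_force: [0.6, -0.6, 0.5]
finger_gap: 0.0002
```

```bash
python3 -c "
from h import *
go([.54,.0543,.125])"
```

```text
clk 2.4 pos [0.5454 0.0563 0.1263] f [ 0.56 -0.59  0.46] gap 0.0002
shift mm [-1.8 -5.5  1.2] turn [ 0.003  -0.0001 -0.0124]
```

Emit:
{"op": "play_rows", "data": {"moves": [-2,-12,1,0,0,-0.012,0,0,-11,1,0,0,0,0,0,-6,5,0,0,0,0,0,-6,5,0,0,0,0,0,-5.5,6,0,0,0,0,0,-5.5,6,0,0,0,0,0,0,0,0,0,0,0]}}

```text
clock: 2.98
ee_pos: [0.4971, 0.0521, 0.1033]
ee_rot: [0.688, 0.725, 0.002, 0.002]
ft_force: [0.2, 0.2, -0.6]
finger_gap: -0.0003
```

```bash
python3 -c "
from h import *
go([.4894,.0525,.0889])"
```

```text
clk 2.9833 pos [0.4971 0.0521 0.1033] f [ 0.18  0.24 -0.64] gap -0.0003
shift mm [ 0.8 -7.8 14.4] turn [ 0.0061  0.0003 -0.0049]
```

Emit:
{"op": "play_rows", "data": {"moves": [0,-4,7,0,0,0,0,0,-4,7,0,0,0,0,0,-3,7,0,0,0,0,0,-3,7,0,0,0,0,0,-2,7,0,0,0,0]}}

```text
clock: 3.4
ee_pos: [0.4791, 0.0511, 0.0676]
ee_rot: [0.689, 0.725, 0.002, 0.002]
ft_force: [-1.9, 0.6, 7.3]
finger_gap: 0.0002
```

Emit:
{"op": "play_rows", "data": {"moves": [0,0,5,0,0,0,0,0,0,4,0,0,0,0,0,0,3,0,0,0,0]}}

```text
clock: 3.65
ee_pos: [0.4794, 0.051, 0.0541]
ee_rot: [0.689, 0.725, 0.002, 0.002]
ft_force: [-2.9, 0.0, 9.4]
finger_gap: -0.0001
```

Emit:
{"op": "play_rows", "data": {"moves": [0,0,3,0,0,0,0,0,0,3,0,0,0,0]}}

```text
clock: 3.82
ee_pos: [0.4795, 0.051, 0.0475]
ee_rot: [0.689, 0.725, 0.002, 0.002]
ft_force: [-3.9, -0.4, 7.5]
finger_gap: 0.0
```

```bash
python3 -c "
from h import *
go([.479,.051,.12])"
```

```text
clk 3.8167 pos [0.4795 0.051  0.0475] f [-3.9  -0.38  7.51] gap 0.0
shift mm [  0.   -0.1 -72.5] turn [ 0.0063  0.0004 -0.0064]
```

```bash
python3 - <<'E'
from h import *
im,d,p=cam('wrist')
a=im[60:320,200:480];b,_,_=cam('scene');b=b[150:290,240:400]
a=cv2.resize(a,(400,372));b=cv2.resize(b,(400,350),interpolation=cv2.INTER_CUBIC)
b=cv2.copyMakeBorder(b,0,22,0,0,0)
save('w2',np.hstack([a,b]))
P=cloud(d,p);q=P[(d>0)&(P[...,0]>.44)&(P[...,0]<.55)&(P[...,1]>.03)&(P[...,1]<.075)&(P[...,2]>.03)&(P[...,2]<.14)]
for lo in np.arange(.44,.55,.01):
    s=q[(q[:,0]>lo)&(q[:,0]<lo+.01)]
    if len(s):print(lo.round(3),len(s),s.mean(0).round(4),s.min(0).round(4),s.max(0).round(4))
E
```

```text
0.45 341 [0.4582 0.0513 0.0717] [0.4564 0.0424 0.0653] [0.46   0.06   0.0765]
0.46 4096 [0.4672 0.0523 0.1122] [0.46   0.03   0.0671] [0.47  0.075 0.14 ]
0.47 1906 [0.4733 0.0533 0.1102] [0.47   0.03   0.0689] [0.48   0.075  0.1399]
0.48 492 [0.485  0.0521 0.1193] [0.48   0.0471 0.1095] [0.49   0.0749 0.1306]
0.49 27 [0.4907 0.0515 0.115 ] [0.4901 0.049  0.1099] [0.4923 0.0542 0.1249]
0.53 26 [0.5383 0.0539 0.0554] [0.5365 0.0515 0.0544] [0.5399 0.0563 0.0565]
0.54 87 [0.5451 0.0543 0.0537] [0.54   0.051  0.0519] [0.55   0.0576 0.0553]
```

View pics/w2.png

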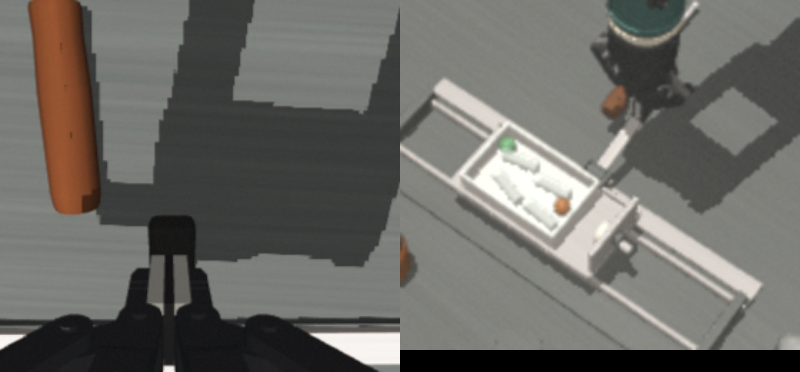

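```bash
python3 - <<'E'
from h import *
p=camera_params('wrist');M=np.array(p['mount'])
print(M.round(4))
Mi=np.linalg.inv(M)
for z in(0,-.01,-.0187,-.03):
  for y in(-.011,.011):
    c=Mi@[0,y,z,1];print(z,y,(p['cx']+p['fx']*c[0]/-c[2]).round(1),(p['cy']-p['fy']*c[1]/-c[2]).round(1))
# finger points in tool coords from w1
im,d,p2=cam('wrist');v,u=np.mgrid[:400,:640]
C=np.stack([(u-p['cx'])/p['fx']*d,-(v-p['cy'])/p['fy']*d,-d,np.ones_like(d)],-1)@M.T
for (f,dd) in(('now',d),('w1',np.load('w1.npz')['d'])):
    C=np.stack([(u-p['cx'])/p['fx']*dd,-(v-p['cy'])/p['fy']*dd,-dd,np.ones_like(dd)],-1)@M.T*1000
    q=C[(dd>0)&(abs(C[...,0])<20)&(abs(C[...,1])<30)&(C[...,2]>-60)&(C[...,2]<15)]
    for lo in range(-60,15,5):
        s=q[(q[:,2]>=lo)&(q[:,2]<lo+5)]
        if len(s):print(f,lo,len(s),s.min(0).round(1)[:2],s.max(0).round(1)[:2])
E
```

```text
[[ 1.000e+00 -1.000e-04  3.000e-04  2.000e-04]
 [-0.000e+00 -9.556e-01 -2.947e-01 -7.430e-02]
 [ 3.000e-04  2.947e-01 -9.556e-01 -1.683e-01]
 [ 0.000e+00  0.000e+00  0.000e+00  1.000e+00]]
0 -0.011 317.6 217.0
0 0.011 317.6 248.4
-0.01 -0.011 317.6 222.9
-0.01 0.011 317.6 255.8
-0.0187 -0.011 317.6 228.5
-0.0187 0.011 317.6 262.9
-0.03 -0.011 317.6 236.8
-0.03 0.011 317.6 273.2
now -60 245 [-13.5 -11.2] [13.6 -5.5]
now -55 310 [-13.7 -11.1] [13.5 -5.6]
now -50 285 [-13.6 -11.2] [13.5 -5.3]
now -45 251 [-13.5 -11.1] [13.4 -5.4]
now -40 216 [-13.6 -11. ] [13.6 -5.6]
now -35 162 [-12.3 -11. ] [12.3 -5.7]
now -30 682 [ -7.4 -22.3] [ 9.9 -6.9]
now -25 260 [ -7.8 -23. ] [10.1 -0.9]
now -20 42 [ -7.6 -23.1] [  9.1 -20.5]
w1 -60 232 [-13.6 -11.2] [13.6 -5.8]
w1 -55 323 [-13.6 -11.2] [13.5 -5.8]
w1 -50 286 [-13.6 -11.1] [13.5 -5.4]
w1 -45 252 [-13.4 -11. ] [13.3 -5.3]
w1 -40 228 [-13.7 -11.1] [13.6 -5.7]
w1 -35 145 [-11.9 -10.9] [11.8 -5.9]
w1 -30 11 [ -5.7 -10.3] [ 4.  -9.7]
```

```bash
python3 - <<'E'
from h import *
z=np.load('w1.npz');im=z['im'].copy()
for zz in(0,-.0187):
  for y in(-.011,.011):
    p=camera_params('wrist');c=np.linalg.inv(np.array(p['mount']))@[0,y,zz,1]
    cv2.circle(im,(int(p['cx']+p['fx']*c[0]/-c[2]),int(p['cy']-p['fy']*c[1]/-c[2])),1,(255,0,0) if zz==0 else (255,255,0),-1)
save('w1c',cv2.resize(im[190:330,240:400],(640,560),interpolation=cv2.INTER_NEAREST))
print(z['d'][210:300:5,310].round(3),z['d'][210:300:5,325].round(3))
E
```

```text
[0.34  0.344 0.328 0.314 0.345 0.339 0.147 0.143 0.138 0.133 0.128 0.124
 0.121 0.115 0.112 0.108 0.105 0.104] [0.327 0.328 0.326 0.314 0.346 0.335 0.15  0.143 0.    0.134 0.128 0.124
 0.12  0.116 0.112 0.108 0.106 0.104]
```

View pics/w1c.png

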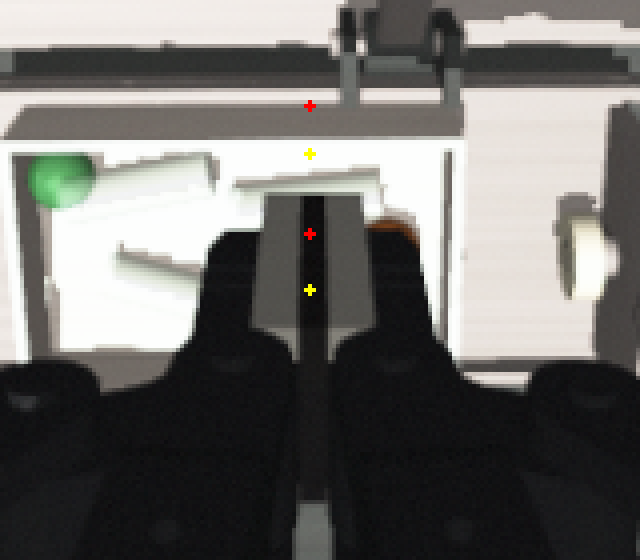

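The picture shows the shut finger pads ending well short of the projected TCP (about 28 mm behind it, at crop row 195 versus 106), and the lever contact agrees: lever at about 14°, not yet down. I'll allow for 28 mm from now on, and press on.

Emit:
{"op": "play_rows", "data": {"moves": [0,0,4,0,0,0,0,0,0,4,0,0,0,0,0,0,4,0,0,0,0]}}

```text
clock: 4.22
ee_pos: [0.4798, 0.0509, 0.0348]
ee_rot: [0.689, 0.725, 0.002, 0.002]
ft_force: [-3.9, -1.0, 6.0]
finger_gap: 0.0
```

Emit:
{"op": "play_rows", "data": {"moves": [0,0,4,0,0,0,0,0,0,3,0,0,0,0]}}

```text
clock: 4.38
ee_pos: [0.4797, 0.0509, 0.0318]
ee_rot: [0.689, 0.725, 0.002, 0.002]
ft_force: [-17.8, -0.5, 79.5]
finger_gap: -0.0001
```

```bash
cat >> h.py <<'E'
def lever():
    im,d,p=cam('wrist');P=cloud(d,p)
    m=(d>0)&(P[...,0]>.44)&(P[...,0]<.556)&(P[...,1]>.035)&(P[...,1]<.07)&(P[...,2]>.03)&(P[...,2]<.14)
    q=P[m]
    for lo in np.arange(.44,.556,.01):
        s=q[(q[:,0]>lo)&(q[:,0]<lo+.01)]
        if len(s)>8:print(lo.round(3),len(s),np.median(s,0).round(4),s.min(0).round(4),s.max(0).round(4))
E
python3 -c "
from h import *
lever()"
```

```text
0.45 462 [0.4563 0.051  0.0584] [0.4543 0.0422 0.0498] [0.46   0.0598 0.0608]
0.46 7782 [0.4663 0.0514 0.1253] [0.46   0.035  0.0553] [0.47 0.07 0.14]
0.47 1462 [0.4728 0.052  0.0887] [0.47   0.035  0.0551] [0.48   0.07   0.1399]
0.48 488 [0.4859 0.0512 0.1053] [0.48   0.0471 0.0934] [0.49   0.0556 0.1131]
0.49 27 [0.4909 0.0509 0.0955] [0.49   0.0489 0.0938] [0.4918 0.0541 0.1097]
0.52 33 [0.5285 0.0531 0.0524] [0.5264 0.051  0.0512] [0.5299 0.0556 0.0534]
0.53 115 [0.5351 0.0537 0.0518] [0.53   0.0506 0.0506] [0.54   0.0568 0.053 ]
0.54 108 [0.5442 0.0541 0.051 ] [0.5401 0.0505 0.0497] [0.5486 0.0579 0.0523]
```

Lever is at 5° (end 0.050–0.061 high): fully down. Backing off now, more carefully with force from here on.

Emit:
{"op": "play_rows", "data": {"moves": [0,0,-6,0,0,0,0,0,0,-20,0,0,0,0,0,0,-35,0,0,0,0,0,0,-37,0,0,0,0,-20,20,0,0,0,0,0,-27,25,0,0,0,0,0,-27,25,0,0,0,0,0,-27,25,0,0,0,0,0]}}

```text
clock: 5.1
ee_pos: [0.5799, -0.0431, 0.1375]
ee_rot: [0.686, 0.727, 0.005, 0.004]
ft_force: [-0.2, -0.5, 0.0]
finger_gap: -0.0001
```

```bash
python3 -c "
from h import *
go([.6325,-.0975,.11])"
```

```text
clk 5.1 pos [ 0.5799 -0.0431  0.1375] f [-0.25 -0.54  0.05] gap -0.0001
shift mm [-57.4  49.   28.1] turn [ 0.0123 -0.0003  0.0005]
```

Now finish the hop, then measure the tray's rear wall and the lever from the wrist.

Emit:
{"op": "play_rows", "data": {"moves": [-20,16,0,0.006,0,0,0,-20,16,0,0.006,0,0,0,-15,12,0,0,0,0,0,0,0,0,0,0,0,0]}}

```text
clock: 5.43
ee_pos: [0.6379, -0.105, 0.1366]
ee_rot: [0.688, 0.726, 0.002, 0.005]
ft_force: [1.1, 0.8, -0.1]
finger_gap: -0.0002
```

```bash
python3 - <<'E'
from h import *
go([.6325,-.0975,.026])
im,d,p=cam('wrist');P=cloud(d,p);X,Y,Z=np.moveaxis(P,-1,0);ok=d>0
T=lambda q:np.c_[(q-[.6258,.029,0])@AX,(q-[.6258,.029,0])@AY,q[:,2]]
white=im.min(2)>110
for nm,m in(('rim',(Z>.0725)&(Z<.079)),('deckedge',(Z>.042)&(Z<.0475)),('stop',(Z>.09)&(Z<.099))):
    q=T(P[ok&m&(X>.56)&(X<.69)&(Y>-.1)&(Y<.15)])
    print(nm,len(q));
    if len(q)>5: print(q.min(0).round(4),q.max(0).round(4),np.percentile(q,[2,98],axis=0).round(4).tolist(),cv2.minAreaRect((q[:,:2]*1000).astype(np.float32)))
save('w3',im)
E
```

```text
clk 5.4333 pos [ 0.6379 -0.105   0.1366] f [ 1.1   0.84 -0.09] gap -0.0002
shift mm [  8.3  -6.1 110.5] turn [ 0.0099  0.0042 -0.0033]
rim 3170
[-0.0438 -0.082   0.0725] [0.0431 0.101  0.079 ] [[-0.0434, -0.0815, 0.0727], [0.0423, 0.0964, 0.0784]] ((-0.4475898742675781, 9.458961486816406), (182.8932647705078, 87.01013946533203), 89.82442474365234)
deckedge 6013
[-0.0647 -0.0989  0.042 ] [0.0478 0.1018 0.0475] [[-0.0506, -0.0978, 0.0431], [0.0439, 0.0958, 0.0475]] ((-8.925971984863281, 1.1606903076171875), (111.40245819091797, 201.0047149658203), 0.5607345700263977)
stop 1330
[-0.0429  0.0929  0.09  ] [0.0412 0.1023 0.0962] [[-0.0415, 0.0942, 0.0903], [0.0392, 0.101, 0.0956]] ((-0.8186836242675781, 97.68272399902344), (84.10974884033203, 9.200904846191406), 0.26737409830093384)
```

View pics/w3.png

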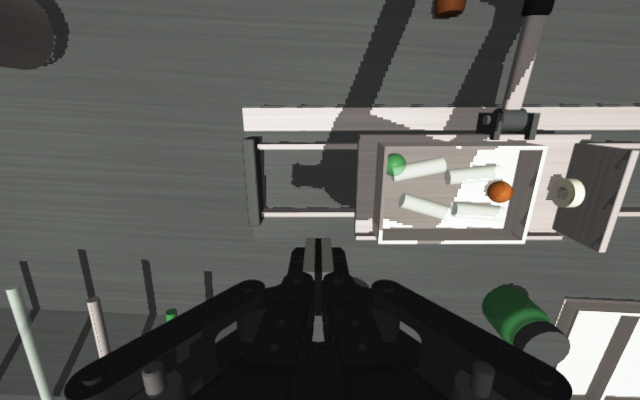

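Wrist view: tray, backstop pad at (568,192), green jar at (520,320) well clear. Tray rear at track y −81.5 mm, shuttle centre unchanged. Going down behind the tray.

Emit:
{"op": "play_rows", "data": {"moves": [0,-3,30,0.005,0.002,-0.003,0,0,-2,30,0.005,0.002,0,0,0,0,28,0,0,0,0,0,0,16,0,0,0,0,0,0,5,0,0,0,0,0,0,0,0,0,0,0]}}

```text
clock: 5.98
ee_pos: [0.6291, -0.0994, 0.0228]
ee_rot: [0.686, 0.727, 0.001, -0.002]
ft_force: [-0.6, 0.7, -0.1]
finger_gap: -0.0001
```

```bash
cat >> h.py <<'E'
def tr():
    o=ctrl.get_obs();e=o['ee_pos']-[.6258,.029,0];f=o['ft_force']
    print('clk',round(o['clock'],2),'track xyz',(e@AX).round(4),(e@AY).round(4),e[2].round(4),'F track',(f@AX).round(2),(f@AY).round(2),f[2].round(2))
E
python3 -c "
from h import *
tr();go([.6325,-.0975,.026])"
```

```text
clk 5.98 track xyz -0.0041 -0.1284 0.0228 F track -0.52 0.73 -0.06
clk 5.9833 pos [ 0.6291 -0.0994  0.0228] f [-0.56  0.7  -0.06] gap -0.0001
shift mm [ 1.7  3.5 -3.2] turn [-0.0016 -0.0032  0.0003]
```

Emit:
{"op": "play_rows", "data": {"moves": [8,3,-3,0,0,0,0,8,0,0,0,0,0,0,6,0,0,0,0,0,0,3,0,0,0,0,0,0,1,0,0,0,0,0,0,0,0,0,0,0,0,0]}}

```text
clock: 6.48
ee_pos: [0.6328, -0.0683, 0.0314]
ee_rot: [0.686, 0.728, 0.003, 0.001]
ft_force: [0.1, 0.5, 0.7]
finger_gap: 0.0
```

```bash
python3 -c "
from h import *
tr()"
```

```text
clk 6.48 track xyz 0.0014 -0.0975 0.0314 F track 0.13 0.54 0.68
```

Emit:
{"op": "play_rows", "data": {"moves": [0,0,3,0,0,0,0,1,0,1,0,0,0,0,1.5,0,0,0,0,0,0,1.5,0,0,0,0,0,0,1.5,0,0,0,0,0,0,1.5,0,0,0,0,0,0]}}

```text
clock: 6.98
ee_pos: [0.6339, -0.0651, 0.0285]
ee_rot: [0.685, 0.728, 0.001, 0.004]
ft_force: [-0.6, -5.3, 0.7]
finger_gap: 0.0001
```

```bash
python3 -c "
from h import *
tr()"
```

```text
clk 6.98 track xyz 0.0027 -0.0944 0.0285 F track -0.86 -5.28 0.73
```

Emit:
{"op": "play_rows", "data": {"moves": [2,-0.3,0.3,0,0,0,0,2,-0.3,0.3,0,0,0,0,2,0,0,0,0,0,0,2,0,0,0,0,0,0,2,0,0,0,0,0,0]}}

```text
clock: 7.4
ee_pos: [0.6338, -0.0628, 0.0287]
ee_rot: [0.685, 0.728, -0.002, 0.008]
ft_force: [-0.4, -5.9, 0.7]
finger_gap: -0.0001
```

```bash
python3 -c "
from h import *
tr();go([.63,0,0])"
```

```text
clk 7.4 track xyz 0.0027 -0.0922 0.0287 F track -0.73 -5.84 0.75
clk 7.4 pos [ 0.6338 -0.0628  0.0287] f [-0.39 -5.87  0.75] gap -0.0001
shift mm [63.4 -0.3 27.8] turn [0.0089 0.014  0.0032]
```

Emit:
{"op": "play_rows", "data": {"moves": [2.5,0,0.2,0.004,0.006,0.001,0,2.5,0,0.2,0.004,0.006,0.001,0,2.5,0,0,0.001,0.004,0,0,2.5,0,0,0.001,0.004,0,0,2.5,0,0,0.001,0.004,0,0,2.5,0,0,0.001,0.004,0,0]}}

```text
clock: 7.9
ee_pos: [0.6329, -0.0573, 0.0285]
ee_rot: [0.686, 0.728, -0.001, -0.002]
ft_force: [-0.9, -6.0, -0.1]
finger_gap: -0.0001
```

```bash
python3 -c "
from h import *
tr();go([.63,0,0])"
```

```text
clk 7.9 track xyz 0.0021 -0.0866 0.0285 F track -1.29 -5.96 -0.13
clk 7.9 pos [ 0.6329 -0.0573  0.0285] f [-0.94 -6.03 -0.13] gap -0.0001
shift mm [57.3  0.6 28.6] turn [-0.0046 -0.0022  0.0017]
```

Emit:
{"op": "play_rows", "data": {"moves": [3,0,0,-0.001,0.001,0,0,3,0,0,-0.001,0.002,0,0,3,0,0,0,0.003,0,0,3,0,0,0,0.003,0,0,3,0,0,0,0.003,0,0,3,0,0,0,0.003,0,0,3,0,0,0,0.003,0,0,3,0,0,0,0.003,0,0]}}

```text
clock: 8.57
ee_pos: [0.6324, -0.0476, 0.0284]
ee_rot: [0.686, 0.728, 0.001, -0.003]
ft_force: [-0.8, -6.9, -0.2]
finger_gap: 0.0003
```

```bash
python3 -c "
from h import *
tr();go([.63,0,0])"
```

```text
clk 8.57 track xyz 0.0022 -0.0768 0.0284 F track -1.24 -6.81 -0.19
clk 8.5667 pos [ 0.6324 -0.0476  0.0284] f [-0.84 -6.87 -0.19] gap 0.0003
shift mm [47.5  0.5 28.7] turn [-0.0027 -0.0054  0.0019]
```

Emit:
{"op": "play_rows", "data": {"moves": [3,0,0,0,0,0,0,3,0,0,0,0,0,0,3,0,0,0,0.002,0,0,3,0,0,0,0.002,0,0,3,0,0,0,0.003,0,0]}}

```text
clock: 8.98
ee_pos: [0.6321, -0.0415, 0.0285]
ee_rot: [0.686, 0.728, -0.001, -0.001]
ft_force: [-0.2, -6.6, -0.3]
finger_gap: -0.0002
```

```bash
python3 -c "
from h import *
tr();go([.63,0,0])"
```

```text
clk 8.98 track xyz 0.0022 -0.0707 0.0285 F track -0.61 -6.55 -0.29
clk 8.9833 pos [ 0.6321 -0.0415  0.0285] f [-0.23 -6.57 -0.29] gap -0.0002
shift mm [41.5  0.5 28.5] turn [-0.0028 -0.0008  0.0021]
```

Now feeling for the pad: few rows at a time.

Emit:
{"op": "play_rows", "data": {"moves": [2.5,0,0,0,0.001,0,0,2.5,0,0,0,0.001,0,0,2.5,0,0,0,0.002,0,0]}}

```text
clock: 9.23
ee_pos: [0.6319, -0.0389, 0.0285]
ee_rot: [0.686, 0.728, -0.002, -0.0]
ft_force: [-0.1, -6.8, 0.2]
finger_gap: -0.0004
```

Emit:
{"op": "play_rows", "data": {"moves": [2.5,0,0,0,0.002,0,0,2.5,0,0,0,0.002,0,0,2.5,0,0,0,0.002,0,0]}}

```text
clock: 9.48
ee_pos: [0.6318, -0.0363, 0.0285]
ee_rot: [0.686, 0.728, -0.002, -0.0]
ft_force: [-1.5, -6.1, 1.0]
finger_gap: -0.0001
```

Emit:
{"op": "play_rows", "data": {"moves": [2.5,0,0,0,0.002,0,0,2.5,0,0,0,0.002,0,0,2.5,0,0,0,0.002,0,0]}}

```text
clock: 9.73
ee_pos: [0.6316, -0.0337, 0.0285]
ee_rot: [0.686, 0.728, -0.002, -0.0]
ft_force: [0.3, -5.5, 0.0]
finger_gap: 0.0
```

Emit:
{"op": "play_rows", "data": {"moves": [2.5,0,0,0,0.002,0,0,2.5,0,0,0,0.002,0,0,2.5,0,0,0,0.002,0,0]}}

```text
clock: 9.98
ee_pos: [0.6315, -0.0316, 0.0285]
ee_rot: [0.685, 0.728, -0.002, -0.0]
ft_force: [-0.0, -9.2, 0.7]
finger_gap: -0.0003
```

Emit:
{"op": "play_rows", "data": {"moves": [2.8,0,0,0,0.002,0,0,2.8,0,0,0,0.002,0,0]}}

```text
clock: 10.15
ee_pos: [0.6315, -0.0312, 0.0286]
ee_rot: [0.685, 0.728, -0.003, 0.001]
ft_force: [-0.7, -10.9, 0.6]
finger_gap: 0.0003
```

Emit:
{"op": "play_rows", "data": {"moves": [3.3,0,0,0,0.002,0,0,3.3,0,0,0,0.002,0,0,3.3,0,0,0,0.002,0,0]}}

```text
clock: 10.4
ee_pos: [0.6315, -0.0311, 0.0287]
ee_rot: [0.684, 0.729, -0.006, 0.004]
ft_force: [-1.3, -11.9, -0.2]
finger_gap: -0.0001
```

Emit:
{"op": "play_rows", "data": {"moves": [3.7,0,0,0,0.003,0,0,3.7,0,0,0,0.003,0,0,3.7,0,0,0,0.003,0,0,3.7,0,0,0,0.003,0,0]}}

```text
clock: 10.73
ee_pos: [0.6315, -0.0306, 0.0288]
ee_rot: [0.684, 0.73, -0.009, 0.006]
ft_force: [-0.8, -12.4, 0.3]
finger_gap: -0.0002
```

```bash
python3 -c "
from h import *
tr();go([.63,0,0])"
```

```text
clk 10.73 track xyz 0.0023 -0.0598 0.0288 F track -1.49 -12.29 0.33
clk 10.7333 pos [ 0.6315 -0.0306  0.0288] f [ -0.78 -12.35   0.33] gap -0.0002
shift mm [31.2  0.6 28.1] turn [-0.004   0.0206  0.008 ]
```

Emit:
{"op": "play_rows", "data": {"moves": [3,0,0,0,0,0,0,2.2,0,0,0,0,0,0,1.5,0,0,0,0,0,0,0.8,0,0,0,0,0,0,0.2,0,0,0,0,0,0,-0.3,0,0,0,0,0,0,-0.6,0,0,0,0,0,0,-0.8,0,0,0,0,0,0]}}

```text
clock: 11.4
ee_pos: [0.6314, -0.0323, 0.0287]
ee_rot: [0.684, 0.729, -0.012, 0.009]
ft_force: [-0.2, -0.1, 0.3]
finger_gap: -0.0
```

Emit:
{"op": "play_rows", "data": {"moves": [-1,0,0,0,0,0,0,-1,0,0,0,0,0,0,-1,0,0,0,0,0,0,-1,0,0,0,0,0,0,-1,0,0,0,0,0,0,-1,0,0,0,0,0,0,-1.2,0,0,0,0,0,0,-1.2,0,0,0,0,0,0]}}

```text
clock: 12.07
ee_pos: [0.6315, -0.0399, 0.0285]
ee_rot: [0.684, 0.729, -0.011, 0.008]
ft_force: [0.7, 0.4, -0.7]
finger_gap: -0.0002
```

```bash
python3 -c "
from h import *
tr();go([.63,0,0])"
```

```text
clk 12.07 track xyz 0.0017 -0.0691 0.0285 F track 0.77 0.38 -0.65
clk 12.0667 pos [ 0.6315 -0.0399  0.0285] f [ 0.75  0.42 -0.65] gap -0.0002
shift mm [40.6  1.2 27.4] turn [-0.0055  0.0272  0.0067]
```

Released: 12.4 N held at the finger, now clear. Retreating upwards and over to the lever.

Emit:
{"op": "play_rows", "data": {"moves": [-3,0,0,0.002,0.01,0.002,0,-5,0,-5,0,0.01,0.002,0,0,0,-25,0,0.005,0,0,0,0,-35,0,0,0,35,0,0,-30,0,0,0,35,10,-14,-8,0,0,0,35,22,-30,0,0,0,0,35,22,-30,0,0,0,0,35], "force": 60}}

```text
clock: 12.73
ee_pos: [0.5624, -0.0054, 0.1389]
ee_rot: [0.688, 0.726, 0.0, -0.0]
ft_force: [-0.3, 0.2, 0.1]
finger_gap: 0.0299
```

```bash
python3 -c "
from h import *
tr();go([.469,.051,.1])"
```

```text
clk 12.73 track xyz -0.0653 -0.0307 0.1389 F track -0.31 0.19 0.07
clk 12.7333 pos [ 0.5624 -0.0054  0.1389] f [-0.32  0.17  0.07] gap 0.0299
shift mm [ 61.3 -90.2  38.9] turn [ 0.0002 -0.0006 -0.0036]
```

Emit:
{"op": "play_rows", "data": {"moves": [16,-24,0,0,0,0,35,16,-24,0,0,0,0,35,10,-14,0,0,0,0,35,2,-4,0,0,0,0,35,0,0,0,0,0,0,35]}}

```text
clock: 13.15
ee_pos: [0.4856, 0.0373, 0.1421]
ee_rot: [0.688, 0.726, 0.001, -0.001]
ft_force: [1.0, -0.8, 0.1]
finger_gap: 0.0297
```

```bash
python3 - <<'E'
from h import *
tr();go([.469,.051,.1]);lever()
im,d,p=cam('wrist');save('w4',im)
P=cloud(d,p);X,Y,Z=np.moveaxis(P,-1,0)
T=lambda q:np.c_[(q-[.6258,.029,0])@AX,(q-[.6258,.029,0])@AY,q[:,2]]
q=T(P[d>0]);im2=im[d>0]
for nm,m in(('rim',(q[:,2]>.0725)&(q[:,2]<.078)&(q[:,1]<.08)),('stop',(q[:,2]>.088)&(q[:,2]<.098)),('hinge-lever',(q[:,2]>.05)&(q[:,2]<.058)&(q[:,0]<-.08))):
    s=q[m&(q[:,0]>-.2)&(q[:,0]<.06)&(abs(q[:,1])<.12)]
    if len(s)>5:print(nm,len(s),np.percentile(s,[2,98],axis=0).round(4).tolist())
s=P[(d>0)&(im[...,0]>90)&(im[...,0]>1.6*im[...,2])&(Y<.06)&(X<.5)]
print('pick',s.min(0).round(3),s.max(0).round(3))
E
```

```text
clk 13.15 track xyz -0.1395 0.0164 0.1421 F track 0.93 -0.83 0.07
clk 13.15 pos [0.4856 0.0373 0.1421] f [ 0.98 -0.77  0.07] gap 0.0297
shift mm [ 14.4 -15.8  42.2] turn [ 0.0002 -0.004  -0.004 ]
0.45 138 [0.4571 0.0523 0.0621] [0.4548 0.0435 0.055 ] [0.46   0.0607 0.0644]
0.46 218 [0.4649 0.0517 0.0622] [0.46   0.0431 0.0534] [0.47   0.0613 0.0641]
0.47 206 [0.475  0.0524 0.0611] [0.47   0.0436 0.0546] [0.4799 0.0614 0.0631]
0.48 159 [0.484  0.053  0.0591] [0.48   0.0441 0.0539] [0.4899 0.0619 0.0617]
0.49 148 [0.495  0.0536 0.0569] [0.49   0.0467 0.0532] [0.4999 0.0605 0.059 ]
0.5 139 [0.5051 0.0542 0.0558] [0.5    0.0473 0.0534] [0.5098 0.0616 0.0576]
0.51 136 [0.5148 0.0551 0.0547] [0.5101 0.048  0.0512] [0.52   0.0623 0.0563]
0.52 124 [0.5249 0.0554 0.0536] [0.5201 0.0487 0.0509] [0.53   0.0622 0.0552]
0.53 121 [0.535  0.0563 0.0524] [0.5303 0.0493 0.0504] [0.54   0.0631 0.0543]
0.54 117 [0.5451 0.0571 0.0515] [0.5401 0.05   0.049 ] [0.55   0.064  0.0533]
0.55 158 [0.5535 0.0569 0.0514] [0.5501 0.0407 0.0331] [0.556  0.0673 0.0591]
rim 255 [[-0.0445, -0.0129, 0.0726], [-0.0409, 0.0442, 0.0763]]
stop 68 [[-0.0079, 0.0965, 0.093], [0.0166, 0.1023, 0.0956]]
hinge-lever 752 [[-0.1689, 0.0255, 0.051], [-0.0815, 0.0392, 0.0578]]
pick [ 0.376 -0.015 -0.001] [0.493 0.054 0.246]
```

View pics/w4.png

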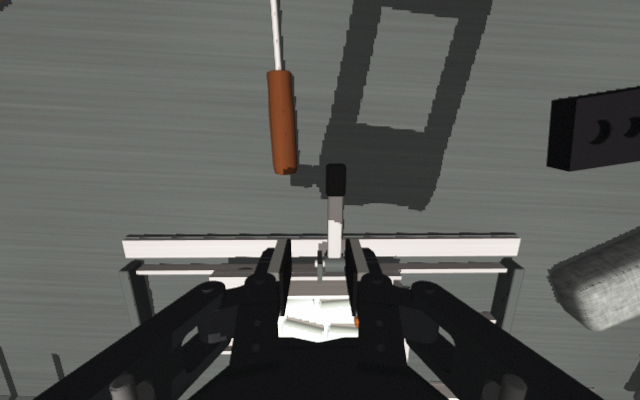

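Wrist view: lever tip at (336,180) still down, pick handle at (285,170) beside it with room. Aligning over the tip first.

Emit:
{"op": "play_rows", "data": {"moves": [8,-8,10,0,-0.002,-0.002,35,5,-5,10,0,-0.002,-0.002,35,0,0,8,0,0,0,35,0,0,0,0,0,0,35,0,0,0,0,0,0,35]}}

```text
clock: 13.67
ee_pos: [0.4837, 0.0454, 0.1143]
ee_rot: [0.688, 0.726, 0.003, 0.004]
ft_force: [-0.4, 0.1, -0.2]
finger_gap: 0.0298
```

```bash
python3 - <<'E'
from h import *
go([.469,.0524,.013])
E
```

```text
clk 13.6667 pos [0.4837 0.0454 0.1143] f [-0.39  0.14 -0.23] gap 0.0298
shift mm [  8.  -15.4 101.1] turn [ 0.0105  0.0021 -0.0041]
```

Emit:
{"op": "play_rows", "data": {"moves": [4,-8,0,0.008,0.002,-0.004,35,3,-7,0,0,0,0,35,1,-2,15,0,0,0,35,0,0,15,0,0,0,35,0,0,12,0,0,0,35,0,0,0,0,0,0,35,0,0,0,0,0,0,35]}}

```text
clock: 14.25
ee_pos: [0.4681, 0.0519, 0.0736]
ee_rot: [0.687, 0.727, 0.002, 0.002]
ft_force: [0.6, 0.1, 0.0]
finger_gap: 0.0302
```

```bash
python3 - <<'E'
from h import *
go([.469,.0524,.013])
E
```

```text
clk 14.25 pos [0.4681 0.0519 0.0736] f [0.56 0.09 0.02] gap 0.0302
shift mm [ 0.5  0.5 60.6] turn [ 0.0068  0.0003 -0.0015]
```

Emit:
{"op": "play_rows", "data": {"moves": [0,0,12,0.006,0,0,35,0.5,0,15,0,0,0,35,0,0,14,0,0,0,35,0,0,8,0,0,0,35,0,0,3,0,0,0,35,0,0,0,0,0,0,35]}}

```text
clock: 14.75
ee_pos: [0.4716, 0.0524, 0.0215]
ee_rot: [0.687, 0.727, 0.002, 0.003]
ft_force: [-0.6, -0.5, -0.1]
finger_gap: 0.03
```

```bash
python3 - <<'E'
from h import *
go([.469,.0524,.013])
E
```

```text
clk 14.75 pos [0.4716 0.0524 0.0215] f [-0.62 -0.54 -0.14] gap 0.03
shift mm [ 0.1 -2.7  8.5] turn [ 0.0068  0.0009 -0.0015]
```

Centred across the lever. Down the last bit and close gently.

Emit:
{"op": "play_rows", "data": {"moves": [0,-2,6,0.004,0,0,35,0,-1,2,0,0,0,35,0,0,0,0,0,0,22,0,0,0,0,0,0,16,0,0,0,0,0,0,10,0,0,0,0,0,0,10], "force": 60}}

```text
clock: 15.25
ee_pos: [0.4694, 0.0526, 0.014]
ee_rot: [0.687, 0.727, 0.001, 0.002]
ft_force: [0.5, 0.2, -4.4]
finger_gap: 0.017
```

```bash
python3 - <<'E'
from h import *
tr();go([.469,.0524,.013])
E
```

```text
clk 15.25 track xyz -0.1548 0.0326 0.014 F track 0.53 0.17 -4.43
clk 15.25 pos [0.4694 0.0526 0.014 ] f [ 0.52  0.2  -4.43] gap 0.017
shift mm [-0.2 -0.4  1. ] turn [ 0.0043  0.0005 -0.0016]
```

Emit:
{"op": "play_rows", "data": {"moves": [0,0.5,-4,0,0,0,5,0,0.8,-5,0,0,0,5,0,1.2,-5,0,0,0,5,0,1.5,-5,0,0,0,5], "force": 80}}

```text
clock: 15.58
ee_pos: [0.4735, 0.0528, 0.0319]
ee_rot: [0.687, 0.727, 0.001, 0.001]
ft_force: [5.0, -0.4, -17.1]
finger_gap: 0.0162
```

```bash
python3 - <<'E'
from h import *
tr();go([.47,.0524,.03])
E
```

```text
clk 15.58 track xyz -0.1507 0.0326 0.0319 F track 5.01 -0.65 -17.05
clk 15.5833 pos [0.4735 0.0528 0.0319] f [  5.03  -0.36 -17.05] gap 0.0162
shift mm [-0.2 -3.5  1.9] turn [ 0.0029  0.0003 -0.0018]
```

Emit:
{"op": "play_rows", "data": {"moves": [0,1.3,-5,0,0,0,5,0,1.7,-5,0,0,0,5,0,2,-5,0,0,0,5,0,2.5,-5,0,0,0,5,0,2.8,-5,0,0,0,5]}}

```text
clock: 16.0
ee_pos: [0.4875, 0.0536, 0.0585]
ee_rot: [0.687, 0.726, 0.003, 0.003]
ft_force: [7.7, 0.8, -17.3]
finger_gap: 0.0161
```

```bash
python3 - <<'E'
from h import *
tr();go([.4846,.0535,.0588]);lever()
E
```

```text
clk 16.0 track xyz -0.1367 0.0325 0.0585 F track 7.73 0.32 -17.34
clk 16.0 pos [0.4875 0.0536 0.0585] f [  7.7    0.76 -17.34] gap 0.0161
shift mm [ 0.1 -2.9 -0.3] turn [ 0.0074  0.0001 -0.0022]
0.47 2939 [0.476  0.0529 0.113 ] [0.4701 0.035  0.0872] [0.48 0.07 0.14]
0.48 948 [0.4838 0.0509 0.1075] [0.48   0.035  0.0897] [0.49   0.07   0.1355]
0.49 631 [0.494  0.053  0.1155] [0.49   0.0432 0.0937] [0.4999 0.0649 0.1383]
0.5 182 [0.505  0.0548 0.0879] [0.5002 0.048  0.0835] [0.51   0.0615 0.092 ]
0.51 167 [0.5146 0.0552 0.0816] [0.51   0.048  0.0767] [0.5199 0.0623 0.085 ]
0.52 150 [0.5248 0.0555 0.0749] [0.52   0.0489 0.0694] [0.53   0.0627 0.0784]
0.53 122 [0.5346 0.0561 0.068 ] [0.5302 0.0497 0.0638] [0.54   0.0632 0.0712]
0.54 110 [0.5449 0.0569 0.0612] [0.54   0.05   0.0573] [0.5498 0.0637 0.0649]
0.55 204 [0.5535 0.0579 0.053 ] [0.55   0.0405 0.0338] [0.556  0.07   0.0593]
```

Emit:
{"op": "play_rows", "data": {"moves": [0,3,-5,0,0,0,5,0,3.5,-5,0,0,0,5,0,4,-4.5,0,0,0,5,0,4,-4,0,0,0,5]}}

```text
clock: 16.38
ee_pos: [0.5048, 0.0545, 0.0776]
ee_rot: [0.687, 0.726, 0.004, 0.004]
ft_force: [7.7, -0.6, -22.2]
finger_gap: 0.0162
```

```bash
python3 - <<'E'
from h import *
tr();go([.4846,.0535,.0588]);lever()
E
```

```text
clk 16.38 track xyz -0.1194 0.0324 0.0776 F track 7.66 -1.01 -22.19
clk 16.3833 pos [0.5048 0.0545 0.0776] f [  7.7   -0.57 -22.19] gap 0.0162
shift mm [  0.2 -20.4  18.5] turn [ 0.0113  0.0001 -0.0023]
0.48 338 [0.4884 0.0542 0.1234] [0.4863 0.0451 0.1198] [0.49   0.0625 0.1266]
0.49 1715 [0.4941 0.0516 0.1269] [0.49   0.035  0.1062] [0.5  0.07 0.14]
0.5 305 [0.5048 0.0544 0.1209] [0.5    0.0449 0.1117] [0.51   0.0641 0.14  ]
0.51 150 [0.5124 0.0537 0.1185] [0.51   0.0453 0.0983] [0.5198 0.0646 0.14  ]
0.52 88 [0.525  0.0556 0.0925] [0.5201 0.0489 0.0859] [0.5299 0.0625 0.0977]
0.53 75 [0.5345 0.0559 0.0812] [0.5301 0.0489 0.0748] [0.5399 0.063  0.0868]
0.54 56 [0.5446 0.0568 0.0702] [0.5404 0.0497 0.0632] [0.5495 0.0638 0.075 ]
0.55 93 [0.5537 0.059  0.0533] [0.5504 0.0471 0.0453] [0.556  0.0669 0.0641]
```

Emit:
{"op": "play_rows", "data": {"moves": [0,3.5,-2.5,0,0,0,5,0,3.5,-2.5,0,0,0,5,0,2.5,-1.5,0,0,0,5], "force": 50}}

```text
clock: 16.68
ee_pos: [0.512, 0.0548, 0.0828]
ee_rot: [0.687, 0.726, 0.002, 0.002]
ft_force: [3.0, 0.5, -18.3]
finger_gap: 0.0158
```

```bash
python3 - <<'E'
from h import *
tr();lever()
E
```

```text
clk 16.68 track xyz -0.1121 0.0323 0.0828 F track 3.07 0.34 -18.31
0.49 686 [0.4966 0.0542 0.1303] [0.4926 0.0451 0.1241] [0.5    0.0676 0.1358]
0.5 1190 [0.502  0.0489 0.1317] [0.5    0.035  0.1114] [0.51 0.07 0.14]
0.51 201 [0.514  0.055  0.1227] [0.5101 0.0467 0.1119] [0.52   0.0632 0.14  ]
0.52 61 [0.5225 0.0535 0.1145] [0.52   0.0472 0.094 ] [0.5298 0.0634 0.1351]
0.53 56 [0.5345 0.056  0.088 ] [0.5303 0.0498 0.0798] [0.5398 0.0625 0.0935]
0.54 38 [0.5445 0.0569 0.0741] [0.5402 0.0505 0.0669] [0.5493 0.0635 0.0801]
0.55 47 [0.5544 0.0595 0.0596] [0.5506 0.0472 0.0513] [0.556  0.067  0.0669]
```

Lever at 54°: fully up at its stop. Relax, open evenly, and withdraw straight up.

Emit:
{"op": "play_rows", "data": {"moves": [0,0,0.5,0,0,0,5,0,0,0,0,0,0,5,0,0,0,0,0,0,24,0,0,0,0,0,0,35,0,0,0,0,0,0,40]}}

```text
clock: 17.15
ee_pos: [0.5136, 0.0546, 0.0855]
ee_rot: [0.687, 0.727, 0.003, 0.003]
ft_force: [-0.2, -0.5, 0.2]
finger_gap: 0.0339
```

```bash
python3 - <<'E'
from h import *
tr();go([.51,.054,.15]);lever()
E
```

```text
clk 17.15 track xyz -0.1106 0.032 0.0855 F track -0.23 -0.48 0.23
clk 17.15 pos [0.5136 0.0546 0.0855] f [-0.2  -0.5   0.23] gap 0.0339
shift mm [ -0.5  -3.  -64.5] turn [ 0.0092  0.0009 -0.0015]
0.49 658 [0.4966 0.054  0.1303] [0.493  0.0451 0.1248] [0.5    0.0627 0.1341]
0.5 489 [0.5037 0.0495 0.132 ] [0.5    0.035  0.1127] [0.51   0.0628 0.1399]
0.51 218 [0.5142 0.0378 0.1214] [0.51   0.0372 0.112 ] [0.52   0.0627 0.1398]
0.52 103 [0.5243 0.0381 0.1195] [0.5201 0.0378 0.0938] [0.5299 0.0621 0.1396]
0.53 57 [0.5357 0.0556 0.086 ] [0.53   0.0493 0.0804] [0.54   0.0627 0.0938]
0.54 41 [0.5441 0.0567 0.0751] [0.54   0.0501 0.068 ] [0.5489 0.0628 0.0802]
0.55 83 [0.555  0.0555 0.0537] [0.5502 0.0399 0.0321] [0.556  0.07   0.0668]
```

Emit:
{"op": "play_rows", "data": {"moves": [0,0,-8,0.004,0,0,40,0,0,-20,0.004,0,0,40,0,0,-30,0,0,0,40,0,0,-35,0,0,0,40,0,-10,-30,0,0,0,40,0,-20,-10,0,0,0,40,0,0,0,0,0,0,40]}}

```text
clock: 17.78
ee_pos: [0.4838, 0.0526, 0.229]
ee_rot: [0.687, 0.726, 0.002, 0.003]
ft_force: [-1.0, 0.3, -0.6]
finger_gap: 0.034
```

```bash
python3 - <<'E'
from h import *
tr();lever()
im,d,p=cam('wrist');save('w5',im)
P=cloud(d,p)
T=lambda q:np.c_[(q-[.6258,.029,0])@AX,(q-[.6258,.029,0])@AY,q[:,2]]
it,dt,pt=cam('top');save('top2',it)
isc,ds,ps=cam('scene')
for n,dd,pp in(('wrist',d,p),('top',dt,pt),('scene',ds,ps)):
    q=T(cloud(dd,pp)[dd>0])
    for nm,m in(('rim',(q[:,2]>.0722)&(q[:,2]<.079)&(q[:,1]<.078)&(abs(q[:,0])<.046)),('stop',(q[:,2]>.088)&(q[:,2]<.1)&(abs(q[:,0])<.046)),('deck',(q[:,2]>.042)&(q[:,2]<.048)&(abs(q[:,0])<.035)),
       ('pad',(q[:,2]>.062)&(q[:,2]<.085)&(abs(q[:,0])<.012)&(q[:,1]>.04))):
        s=q[m&(abs(q[:,1])<.13)]
        if len(s)>5:print(n,nm,len(s),np.percentile(s,[2,98],axis=0).round(4).tolist())
save('fin',np.hstack([cv2.resize(im[120:320,200:520],(400,250)),cv2.resize(isc[150:290,220:444],(400,250),interpolation=cv2.INTER_CUBIC)]))
E
```

```text
clk 17.78 track xyz -0.1404 0.0317 0.229 F track -0.98 0.37 -0.58
0.49 142 [0.4966 0.0543 0.1303] [0.4931 0.0454 0.1259] [0.4999 0.0625 0.134 ]
0.5 111 [0.5035 0.0539 0.1314] [0.5001 0.0457 0.1227] [0.5099 0.0631 0.1345]
0.51 56 [0.5138 0.0538 0.1182] [0.5101 0.0458 0.1115] [0.5181 0.0629 0.1236]
0.52 48 [0.5251 0.0555 0.0998] [0.5206 0.0493 0.0916] [0.53   0.0622 0.1069]
0.53 43 [0.5346 0.0565 0.0872] [0.5311 0.0495 0.0777] [0.54   0.063  0.0925]
0.54 35 [0.5457 0.0559 0.0728] [0.54   0.0498 0.0673] [0.5491 0.0626 0.0803]
0.55 54 [0.5542 0.0565 0.0544] [0.5509 0.0402 0.0335] [0.556  0.0699 0.0659]
wrist rim 444 [[-0.0441, -0.0173, 0.0724], [0.0414, 0.0735, 0.0765]]
wrist deck 1311 [[-0.0336, -0.0969, 0.0434], [0.032, 0.071, 0.0479]]
wrist pad 127 [[-0.0098, 0.0548, 0.0622], [0.0046, 0.071, 0.0687]]
top deck 263 [[-0.0343, -0.0987, 0.0423], [0.0343, -0.0193, 0.0478]]
scene rim 155 [[-0.0445, -0.0476, 0.0723], [0.0432, 0.0739, 0.0788]]
scene stop 80 [[-0.039, 0.0955, 0.0884], [0.0401, 0.1026, 0.0991]]
scene deck 362 [[-0.0331, -0.0969, 0.0423], [0.0325, 0.1012, 0.0479]]
scene pad 121 [[-0.0109, 0.0507, 0.063], [0.0107, 0.1206, 0.083]]
```

View pics/fin.png

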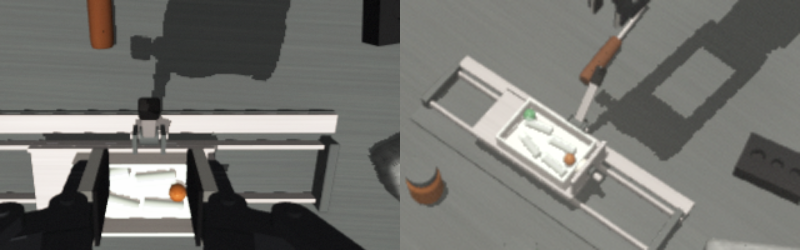

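```bash
python3 -c "
from bench import ctrl
print(ctrl.close_job())"
```

```text
the job is handed in; nothing more can be done
None
```

I finished the sequence and handed it in at about 18 s of the 72 s allowed. The hand-in reports no verdict.

1. **Locking:** I pushed the lever down to its end stop, and the wrist depth showed it about 5° above level. That push peaked at about 80 N on the wrist as the fingertips met the stop. This is under the 120 N limit, but harder than I meant.
2. **Tray:** I slid it along the deck and felt the pad after about 33–35 mm. I held up to 12.4 N at the finger, roughly 7 N on the pad after friction, then drew back at about 11 mm/s.
3. **Releasing:** I pinched the lever tip, swung it up to its stop, opened the fingers and withdrew.

**Last checks:**
- **Lever:** it lies where it did at the start, about 54° up.
- **Shuttle:** within about 1 mm of its starting place.
- **Tray:** its rear is about 47 mm behind the deck centre, where I left it against the pad. The pictures are too coarse to show the contact itself, so I rely on the force felt and the slow retreat.
- **Other things:** the arm touched none of them that I know of. I checked this by eye, not by measuring.

**One disagreement:** the shut finger ends sit about 28 mm behind the stated TCP. The wrist picture and the lever contact both showed this. It left my first lever push short, at about 14°, so I allowed for the offset in every move after that.

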